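Box up a cheese order

TASK

Pack this order: put each of the four cheeses (large drum, small drum, log, half-moon) from the chopping board into the open poplar box made for its shape and size, so that it sits flat on the box floor, inside the rim, the same way up as it stands now. Set each one down gently rather than letting it fall in, and leave the honey jar and the cut wedge standing where they are.

Things in the scene. Friction and masses are not known exactly. Their poses are not given: they have to be found in the camera images.
- large_drum: Larger of two ivory drum-shaped cheeses: upright cylinder 62 mm in diameter, 44 mm high, about 0.14 kg. Stands, like all the cheeses, on the wooden chopping board (its top 30 mm above the counter) on the robot's left. Origin: centre of its underside; z up.
- small_drum: Smaller of the two ivory drum-shaped cheeses: upright cylinder 44 mm in diameter, 40 mm high, about 0.06 kg, on the chopping board. Origin: centre of its underside; z up.
- log: Ash-grey cheese log lying on its side on the chopping board: 44 mm thick and high, 104 mm long along its own y, about 0.17 kg. Its underside is slightly flattened, so it does not roll on the level. Take it across its x. Origin: centre of its underside; z up.
- half_moon: Half of a flat pale wheel, lying flat on the chopping board, a D from above: 42 mm high, 110 mm wide along its y, 55 mm deep along its x, about 0.21 kg. Straight yellow cut face at x = -27.5 mm; round side (radius 55 mm about the middle of the cut face) ends at x = +27.5 mm. Take it across its x. Origin: on the underside, in the middle of width and depth; z up.
- large_round_box: Larger of two round poplar-veneer box bottoms, on the steel counter on the robot's right, for the large drum: inner diameter 80 mm, outer 86 mm. Fixed to the counter, open on top; same pale wood as the other boxes. Floor and walls 3 mm thick, rim 16 mm above the counter. Origin: underside centre (z = 0); z up.
- small_round_box: Smaller of the two round poplar-veneer box bottoms, for the small drum: inner diameter 62 mm, outer 68 mm. Fixed to the counter, open on top; same pale wood as the other boxes. Floor and walls 3 mm thick, rim 16 mm above the counter. Origin: underside centre (z = 0); z up.
- long_box: Oblong poplar-veneer box bottom for the log: inside 62 mm along its x by 122 mm along its y, outside 68 by 128 mm. Fixed to the counter, open on top; same pale wood as the other boxes. Floor and walls 3 mm thick, rim 16 mm above the counter. Origin: underside centre (z = 0); z up.
- half_moon_box: D-shaped poplar-veneer box bottom for the half-moon, inside 9 mm larger than it all round: straight wall at x = -36.5 mm, round wall of radius 64 mm about x = -27.5 mm, y = 0. In line when the origins and x axes of both agree. Fixed, open on top; floor and walls 3 mm thick, rim 16 mm above the counter. Origin: on the underside, z = 0; z up.
- honey_jar: Bystander: small honey jar with a brass lid among the cheeses on the chopping board, 54 mm in diameter, 57 mm high. Stays where it is. Origin: centre of its underside; z up.
- wedge: Bystander: yellow pointed wedge of hard cheese on the far left of the chopping board, 120 mm long along its x, up to 71 mm wide, 46 mm high. Stays where it is. Origin: on its underside, 70 mm from the tip, which points along -x.
Things that resemble listed ones, but are neither listed nor needed, are in the scene too. Leave any orange look-alike of the log alone.

How it is judged:
At the end, for the whole second after the job is handed in: Each cheese is in its own box: origin within 16 mm sideways of the box's origin and not more than 8 mm above the box's underside (so it rests on the 3 mm floor), upright within 0.12 rad, half-moon and log in line with their boxes within 0.4 rad; all released and at rest (horizontal distance between large_drum and large_round_box below 0.016 m and z of large_drum in the frame of large_round_box between -0.002 and 0.008 m and angle between each of large_drum, small_drum, log, half_moon's own z axis and vertical below 0.12 rad and linear speed of each of large_drum, small_drum, log, half_moon below 0.02 m/s and angular speed of each of large_drum, small_drum, log, half_moon below 0.2 rad/s and horizontal distance between small_drum and small_round_box below 0.016 m and z of small_drum in the frame of small_round_box between -0.002 and 0.008 m and horizontal distance between log and long_box below 0.016 m and z of log in the frame of long_box between -0.002 and 0.008 m and horizontal distance between half_moon and half_moon_box below 0.016 m and z of half_moon in the frame of half_moon_box between -0.002 and 0.008 m and angle between the x axis of half_moon and the x axis of half_moon_box, either way round below 0.4 rad and angle between the y axis of log and the y axis of long_box, either way round below 0.4 rad); the robot touches nothing.
It fails at once if a cheese is let go well above what is under it, so that it falls freely by more than about 25 mm (over 0.7 m/s with no finger touching it) ((linear speed of large_drum above 0.7 m/s and contact force between the fingers and large_drum below 0.02 N) or (linear speed of small_drum above 0.7 m/s and contact force between the fingers and small_drum below 0.02 N) or (linear speed of log above 0.7 m/s and contact force between the fingers and log below 0.02 N) or (linear speed of half_moon above 0.7 m/s and contact force between the fingers and half_moon below 0.02 N)).
It fails at once if the honey jar is pushed more than 25 mm from its place or tipped over (distance of honey_jar from where it was at the start of the episode above 0.025 m or angle between honey_jar's own z axis and vertical above 0.4 rad).
It fails at once if the cut wedge is pushed more than 25 mm from its place or tipped over (distance of wedge from where it was at the start of the episode above 0.025 m or angle between wedge's own z axis and vertical above 0.4 rad).
It also fails if it takes over 96 s, if anything falls off the work surface, if the arm or the gripper's body presses on something with over 40 N, if the wrist force passes 120 N, or if a joint passes its speed limit or range.

ROBOT

A 6-joint arm with a two-finger parallel gripper is mounted at the origin on the work surface. World frame = base frame: x ahead of the robot, y to its left, z up, the work surface at z = 0. Lengths are in m, angles in rad, forces in N, time in s.
With the tool pointing down it reaches from about 0.35 to 0.775 m from the base axis. Payload 7.3 kg.
Tool frame: the origin (TCP) lies at the very end of the fingers, on their centre line; the grasp point (between the pads) lies 19 mm behind it; z points along the fingers, y is the line along which they close (so a half turn about z gives the same grasp; the last joint's range is limited). The gripper opens to 92 mm and grips with 3 to 60 N. Pads are 19 mm wide; open, the fingers measure 130 mm over their backs; the gripper's body (75 mm by 190 mm) begins 47 mm behind the grasp point.
Start: joints at [1.127, 0.342, 1.524, -0, 1.275, -0.146], TCP at [0.154, 0.502, 0.227] pointing down, gripper open.
Joint ranges: [-2.53, 2.53], [-0.77, 2.02], [0.04, 2.7], [-1, 4.14], [0.28, 2.66], [-3.11, 3.11]. Speed limits (rad/s): [2.57, 2.57, 3.14, 3.14, 3.14, 3.14].

INTERFACE

Orientations are given as [roll, pitch, yaw] about the fixed x, y, z axes, in that order (R = Rz(yaw) Ry(pitch) Rx(roll)).
In Python, from cell import robot gives the robot as it stands. The module is installed in compiled form; this text tells all that it offers.
- The arm moves only by the tool arm_command, never from a script. Its argument "moves" is a list of rows, each a list of 3 entries, a list of its own where there are three numbers: the shift along the tool's x, y, z in m, then the turn, a rotation vector about the tool's x, y, z in rad, then the finger opening in m, from 0 to 0.0918. In form: [[[dx, dy, dz], [ax, ay, az], claw], ...]. A call has exactly 5 rows; each row is the pose to reach, as a shift and turn from the pose commanded when the call began, along the tool's axes at that moment; what a row does not reach only later rows make up. A row lasts 1/10 s, in which the tool goes at most 50 mm and 8.59 degrees, less where a joint would pass 70% of its speed; a pose out of reach is approached as far as the arm can. A call with a gripper value outside its range is refused whole. The fingers move at their own pace and stop on an object; "squeeze" is the grip in N (left out, the last holds). Time passes only in rows, so rows that repeat a pose let the fingers close, or fill a call up. It gives the time, the measured TCP pose, the force, the opening and the grip force at its end, in the units of the state.
- robot.observe(): the state, without advancing time (a new reading comes with each control period).
- robot.read_camera(name): name is "side" or "top" or "wrist"; returns the picture (384x512x3 uint8, red, green, blue); there is no depth.
- robot.camera_model(name): a dict with "fx", "fy", "cx", "cy" (pixels), "R" (3x3) and "t" (3): a world point X has camera coordinates R X + t. Camera axes: x right, y down, z forward; pixel columns grow to the right and rows downward; lengths in m; the calibration is good to about 2 mm. A picture is of the moment at which its call begins: read the wrist's pose just before it. camera_model takes no time and is no camera call; for the wrist camera it gives the pose at the moment of the call.
- robot.hand_in(): hands the job in; it is judged then, once.
The state is a dict: "time": time; "qpos": joint angles; "qvel": joint speeds; "joint_efforts": joint torques, N m; "tool_pos": TCP position; "tool_rot": TCP orientation; "contact_force": force on the tool from outside, world axes, zero at the start; "torque": the same for the moment, N m; "opening": finger opening in m; "grip_force": force on a finger pad.
Only numpy, scipy, OpenCV 4.12 (cv2) and the standard library are available. Lean on these libraries where they do the work, as an engineer would, in place of code of your own. Each camera call takes 0.05 s, during which the arm holds its last target. There are 200 camera calls.

## Working session

There is one attempt and no reset: what is moved stays moved. The work goes in short steps, Python scripts to look and compute and a tool call to move; the robot and the scene stay as the last step left them, time stands still between calls to the robot, and variables do not carry over. Pictures are saved under pics/ and viewed, at most 14 in all, crops included, and the job is handed in when it is done.

Besides the shell and the picture viewer there is one more tool, called as name(argument=value, ...) on one line, values as JSON. arm_command: Moves the arm, as the interface text tells. Its arguments: {"type":"object","properties":{"moves":{"type":"array"},"squeeze":{"type":"number"}},"required":["moves"]}

```bash
mkdir -p pics
python3 - <<'E'
from cell import robot
import cv2,numpy as np
s=robot.observe();print({k:np.round(v,3).tolist() for k,v in s.items()})
for n in("top","side"):
    im=robot.read_camera(n);cv2.imwrite(f"pics/{n}0.png",im[:,:,::-1]);m=robot.camera_model(n);print(n,{k:np.round(v,3).tolist() for k,v in m.items()})
E
```

```text
{'time': 0.0, 'qpos': [1.127, 0.343, 1.525, -0.0, 1.275, -0.146], 'qvel': [0.0, 0.0, -0.001, 0.0, -0.001, 0.001], 'joint_efforts': [-0.003, -43.125, -24.422, 0.071, 0.056, -0.0], 'tool_pos': [0.154, 0.502, 0.226], 'tool_rot': [-3.14, -0.0, 2.844], 'contact_force': [-0.562, 0.03, 0.072], 'torque': [0.038, 0.022, -0.003], 'grip_force': 0.0, 'opening': 0.092}
top {'fx': 358.292, 'fy': 358.292, 'cx': 250.942, 'cy': 188.371, 'R': [[0.025, -0.999, 0.022], [-0.995, -0.027, -0.098], [0.099, -0.019, -0.995]], 't': [0.066, 0.437, 0.983]}
side {'fx': 360.228, 'fy': 360.228, 'cx': 251.877, 'cy': 200.323, 'R': [[0.896, -0.445, -0.0], [-0.253, -0.508, -0.824], [0.366, 0.738, -0.567]], 't': [-0.37, 0.191, 0.825]}
```

View pics/top0.png

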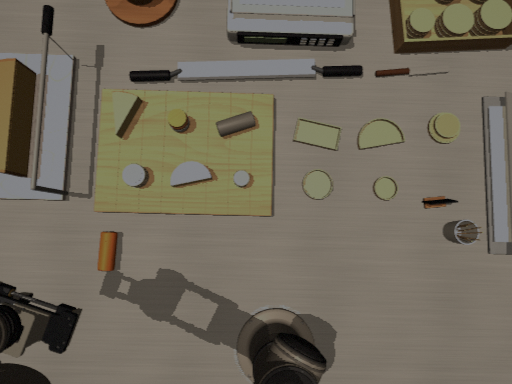

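View pics/side0.png

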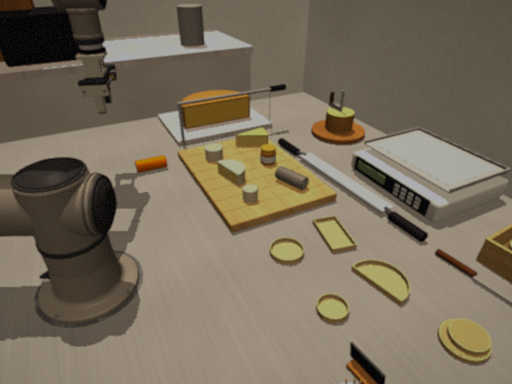

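The top view shows these items on the board:
- wedge (128,113)
- honey jar (178,120)
- log (235,124), grey, so it is not the orange look-alike at (107,251)
- large drum (134,175)
- half-moon (190,175)
- small drum (242,178)

The boxes are long (317,134), D-shaped (380,135), large round (317,184) and small round (385,188). The stack at (445,127) is a look-alike, not an open box. I'll confirm all this in enlarged crops.

Run:
```python
import cv2
im=cv2.imread("pics/top0.png");im=cv2.convertScaleAbs(im,alpha=1.5)
for n,x,y in(("b",90,88),("c",285,105)):
    cv2.imwrite(f"pics/crop_{n}.png",cv2.resize(im[y:y+135,x:x+190],None,fx=4,fy=4,interpolation=cv2.INTER_CUBIC))
```

```text
(no output)
```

View pics/crop_b.png

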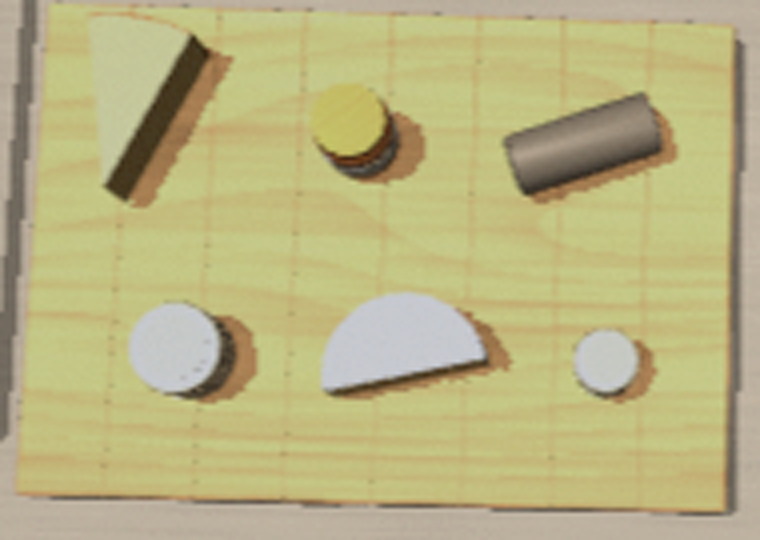

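View pics/crop_c.png

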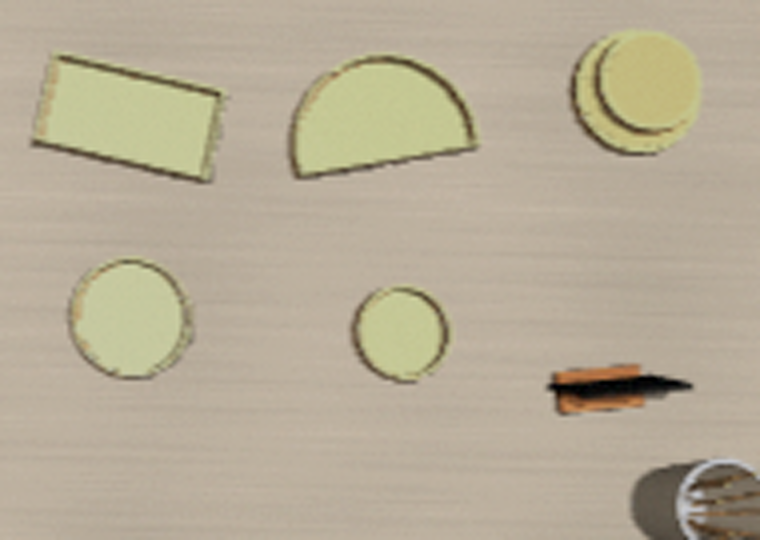

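The crops confirm all of them: ivory drums in two sizes, the grey log, the half-moon with its cut edge facing the robot, and four open boxes. The stack at crop (640,90) is solid. Next I'll convert the pixels to positions.

```bash
cat > h.py <<'E'
from cell import robot
import numpy as np
def ray(name,uv,z,m=None):
    m=m or robot.camera_model(name); R=np.array(m["R"]);t=np.array(m["t"])
    d=R.T@np.array([(uv[0]-m["cx"])/m["fx"],(uv[1]-m["cy"])/m["fy"],1]);c=-R.T@t
    return (c+d*(z-c[2])/d[2])[:2]
E
python3 - <<'E'
from h import *
def P(o,p,z): return ray("top",[(p[0]+.5)/4-.5+o[0],(p[1]+.5)/4-.5+o[1]],z)
b=(90,88);c=(285,105);r=lambda *a:np.round(a,4).tolist()
print("LD",r(P(b,(175,348),.074)),"diam",np.linalg.norm(P(b,(129,348),.074)-P(b,(221,348),.074)))
print("SD",r(P(b,(606,361),.07)),np.linalg.norm(P(b,(574,361),.07)-P(b,(639,361),.07)))
print("jar",r(P(b,(350,120),.087)))
def dd(o,A,B,ap,z,off):
    A,B,a=P(o,A,z),P(o,B,z),P(o,ap,z);e=B-A;L=np.linalg.norm(e);n=np.array([-e[1],e[0]])/L
    M=(A+B)/2
    print("D",r(M+n*np.sign(n@(a-M))*off),"len",L,"depth",n@(a-M),"xaxis yaw",np.arctan2(*(n*np.sign(n@(a-M)))[::-1]))
dd(b,(323,388),(485,350),(405,292),.072,.0275)
dd(c,(298,178),(478,148),(385,55),.016,.0275)
for nm,o,q,z in(("log",b,[(505,140),(643,93),(662,147),(527,194)],.052),("long",c,[(53,55),(222,95),(210,181),(33,144)],.016)):
    q=np.array([P(o,x,z) for x in q]);e=q[1]+q[2]-q[0]-q[3]
    print(nm,r(q.mean(0)),"yaw long",np.arctan2(e[1],e[0]),"L",np.linalg.norm(e)/2,"W",np.linalg.norm(q[0]+q[1]-q[2]-q[3])/2)
print("LB",r(P(c,(130,319),.016)),"SB",r(P(c,(401,334),.016)))
print("board",r(P(b,(45,5),.03),P(b,(735,25),.03),P(b,(17,493),.03),P(b,(727,512),.03)))
E
```

```text
LD [[0.4583, 0.3901]] diam 0.060414751339975606
SD [[0.458, 0.1051]] 0.043389047040954275
jar [[0.6124, 0.2793]]
D [[0.4753, 0.2459]] len 0.10982258035825318 depth 0.050374145223933346 xaxis yaw 0.26119467910892663
D [[0.5972, -0.29]] len 0.13307716708651343 depth 0.0782231911766125 xaxis yaw 0.19522485837755707
log [[0.6113, 0.1244]] yaw long -1.2009059108247235 L 0.09993999300788522 W 0.0406629010437315
long [[0.5971, -0.1086]] yaw long -1.763821030687897 L 0.12717721878014748 W 0.06536733312952521
LB [[0.4524, -0.1099]] SB [[0.447, -0.3031]]
board [[0.7058, 0.509], [0.7073, 0.0202], [0.3611, 0.5053], [0.3605, 0.0191]]
```

arm_command(moves=[[[-0.03,0,0],[0,0,0.1],0.0918],[[-0.075,0,0],[0,0,0.24],0.0918],[[-0.12,-0.005,0],[0,0,0.38],0.0918],[[-0.165,-0.01,0],[0,0,0.52],0.0918],[[-0.2,-0.01,0],[0,0,0.66],0.0918]], squeeze=25)

```text
time: 0.6
tool_pos: [0.3442, 0.4321, 0.2264]
tool_rot: [-3.141, 0.0, 2.177]
contact_force: [0.4, 0.0, -0.4]
opening: 0.0919
grip_force: 0.0
```

```bash
cat >> h.py <<'E'
from scipy.spatial.transform import Rotation as Ro
def go(*wps):
    "print shifts in tool axes from the present pose, through waypoints (x,y,z,phi); each starts where the last ended"
    s=robot.observe();p=np.array(s["tool_pos"]);R=Ro.from_euler("xyz",s["tool_rot"])
    print("t",round(s["time"],2),"p",np.round(p,4),"open",round(s["opening"],4),"F",np.round(s["contact_force"],1),"grip",round(s["grip_force"],1))
    for w in wps:
        T=Ro.from_euler("xyz",[np.pi,0,w[3]+np.pi/2]);q=np.array(w[:3])
        print(w,"->",np.round(R.inv().apply(q-p),4),np.round((R.inv()*T).as_rotvec(),3));p,R=q,T
E
python3 -c "
from h import *
go((.458,.390,.15,.26),(.458,.39,.05,.26))"
```

```text
t 0.6 p [0.3442 0.4321 0.2264] open 0.0919 F [ 0.4  0.  -0.4] grip 0.0
(0.458, 0.39, 0.15, 0.26) -> [-0.0994  0.0696  0.0764] [-0.001  0.001  0.346]
(0.458, 0.39, 0.05, 0.26) -> [ 0.  -0.   0.1] [0. 0. 0.]
```

arm_command(moves=[[[-0.026,0.018,0.019],[0,0,0.1],0.0918],[[-0.055,0.039,0.042],[0,0,0.21],0.0918],[[-0.081,0.057,0.062],[0,0,0.31],0.0918],[[-0.0995,0.0695,0.076],[0,0,0.346],0.0918],[[-0.0995,0.0695,0.076],[0,0,0.346],0.0918]])

```text
time: 1.1
tool_pos: [0.4577, 0.39, 0.1477]
tool_rot: [-3.137, 0.002, 1.834]
contact_force: [-0.4, 0.5, 0.7]
opening: 0.0915
grip_force: 0.0
```

```bash
python3 -c "
from h import *
import cv2
go((.458,.39,.05,.26))
m=robot.camera_model('wrist');im=robot.read_camera('wrist')
print({k:np.round(v,3).tolist() for k,v in m.items()})
for X in ([.458,.39,.074],[.4753,.2459,.072]):
    c=np.array(m['R'])@X+m['t'];print(c[0]/c[2]*m['fx']+m['cx'],c[1]/c[2]*m['fy']+m['cy'])
cv2.imwrite('pics/w1.png',im[:,:,::-1])"
```

```text
t 1.1 p [0.4577 0.39   0.1477] open 0.0915 F [-0.4  0.5  0.7] grip 0.0
(0.458, 0.39, 0.05, 0.26) -> [0.0001 0.0007 0.0977] [-0.004  0.002  0.003]
{'fx': 285.63, 'fy': 285.63, 'cx': 248.992, 'cy': 190.862, 'R': [[0.965, 0.261, -0.005], [0.25, -0.922, 0.294], [0.072, -0.285, -0.956]], 't': [-0.543, 0.232, 0.395]}
249.61254000015578 201.29866936178644
229.01459824024315 334.0917530255002
```

View pics/w1.png

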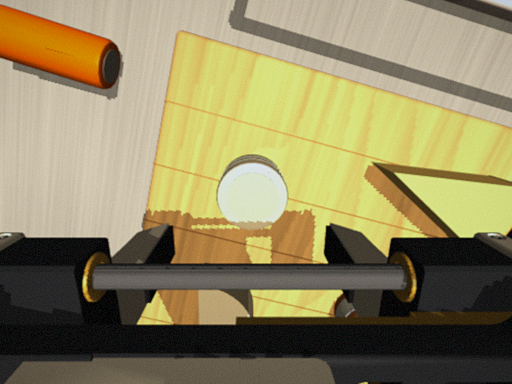

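The wrist view shows the large drum's top face centred near (252,196), between the fingers and about 6 px off the prediction.

```bash
python3 -c "
from h import *
print(ray('wrist',(252,196),.074))
go((.459,.393,.05,.26))"
```

```text
[0.45779806 0.39596254]
t 1.15 p [0.4566 0.3912 0.1491] open 0.0914 F [0.1 0.8 0.8] grip 0.0
(0.459, 0.393, 0.05, 0.26) -> [0.0012 0.0031 0.0991] [-0.003  0.001  0.005]
```

arm_command(moves=[[[0.003,0.001,0.02],[0,0,0],0.0918],[[0.003,0.001,0.05],[0,0,0],0.0918],[[0.003,0.001,0.08],[0,0,0],0.0918],[[0.003,0.001,0.1],[0,0,0],0.0918],[[0.003,0.001,0.1],[0,0,0],0.0918]])

```text
time: 1.65
tool_pos: [0.4539, 0.3952, 0.0487]
tool_rot: [-3.137, 0.001, 1.84]
contact_force: [-0.1, -0.2, -0.1]
opening: 0.0913
grip_force: 0.0
```

arm_command(moves=[[[0,0,0],[0,0,0],0.05],[[0,0,0],[0,0,0],0.05],[[0,0,0],[0,0,0],0.05],[[0,0,0],[0,0,0],0.05],[[0,0,0],[0,0,0],0.05]])

```text
time: 2.15
tool_pos: [0.4571, 0.3958, 0.0518]
tool_rot: [3.14, -0.001, 1.838]
contact_force: [0.6, -0.5, 5.0]
opening: 0.0617
grip_force: 25.0
```

arm_command(moves=[[[0,0,-0.01],[0,0,0],0.05],[[0,0,-0.03],[0,0,0],0.05],[[0,0,-0.05],[0,0,0],0.05],[[0,0,-0.065],[0,0,0],0.05],[[0,0,-0.07],[0,0,0],0.05]])

```text
time: 2.65
tool_pos: [0.4572, 0.3958, 0.1229]
tool_rot: [3.139, -0.001, 1.838]
contact_force: [-0.4, -0.3, -0.9]
opening: 0.0615
grip_force: 25.0
```

```bash
python3 -c "
from h import *
go((.4524,-.1099,.12,.26))"
```

```text
t 2.65 p [0.4572 0.3958 0.1229] open 0.0615 F [-0.4 -0.3 -0.9] grip 25.0
(0.4524, -0.1099, 0.12, 0.26) -> [-0.4866 -0.1381  0.002 ] [ 0.003 -0.001  0.007]
```

arm_command(moves=[[[-0.015,-0.004,0],[0,0,0],0.05],[[-0.048,-0.014,0],[0,0,0],0.05],[[-0.09,-0.026,0],[0,0,0],0.05],[[-0.133,-0.038,0],[0,0,0],0.05],[[-0.176,-0.05,0],[0,0,0],0.05]])

```text
time: 3.15
tool_pos: [0.454, 0.2109, 0.1204]
tool_rot: [-3.141, 0.0, 1.839]
contact_force: [0.5, -0.2, -0.9]
opening: 0.0614
grip_force: 25.0
```

arm_command(moves=[[[-0.043,-0.012,0],[0,0,0],0.05],[[-0.086,-0.024,0],[0,0,0],0.05],[[-0.129,-0.036,0],[0,0,0],0.05],[[-0.172,-0.049,0],[0,0,0],0.05],[[-0.21,-0.06,0],[0,0,0],0.05]])

```text
time: 3.65
tool_pos: [0.4516, -0.0079, 0.1206]
tool_rot: [-3.141, -0.0, 1.837]
contact_force: [0.4, -0.1, -1.6]
opening: 0.0616
grip_force: 25.0
```

arm_command(moves=[[[-0.035,-0.01,0],[0,0,0],0.05],[[-0.065,-0.018,0],[0,0,0],0.05],[[-0.085,-0.024,0],[0,0,0],0.05],[[-0.098,-0.027,0],[0,0,0],0.05],[[-0.1,-0.028,0],[0,0,0],0.05]])

```text
time: 4.15
tool_pos: [0.4516, -0.1107, 0.1205]
tool_rot: [-3.141, -0.0, 1.836]
contact_force: [0.0, -0.3, -1.1]
opening: 0.0614
grip_force: 25.0
```

```bash
python3 -c "
from h import *
import cv2
go((.4524,-.1099,.12,.26))
m=robot.camera_model('wrist');im=robot.read_camera('wrist');mt=robot.camera_model('wrist')
np.save('m2.npy',[m],allow_pickle=True)
cv2.imwrite('pics/w2.png',im[:,:,::-1])
go((.4524,-.1099,.12,.26))"
```

```text
t 4.15 p [ 0.4516 -0.1107  0.1205] open 0.0614 F [ 0.  -0.3 -1.1] grip 25.0
(0.4524, -0.1099, 0.12, 0.26) -> [0.0006 0.001  0.0005] [-0.    -0.     0.005]
t 4.2 p [ 0.4515 -0.11    0.1205] open 0.0614 F [ 0.2 -0.1 -0.7] grip 25.0
(0.4524, -0.1099, 0.12, 0.26) -> [-0.0001  0.0009  0.0005] [-0.    -0.001  0.006]
```

View pics/w2.png

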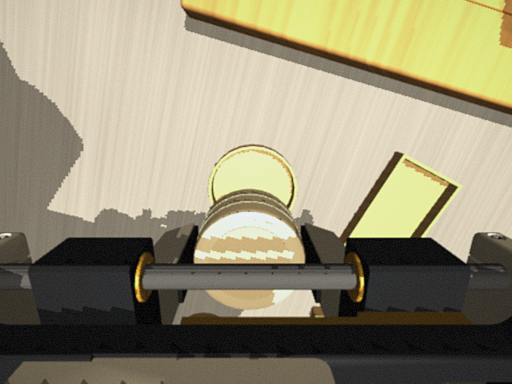

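The held drum hangs in front of the round box. The box rim is centred near (253,188), top edge (252,145), left and right edges at columns 209 and 297.

```bash
python3 -c "
from h import *
m=np.load('m2.npy',allow_pickle=True)[0]
for p in((253,189),(252,145),(209,188),(297,188)):print(ray('wrist',p,.016,m))
c=np.array(m['R'])@[.4515,-.110,.12-.02+.044]+m['t'];print('drum top centre if at TCP',c[:2]/c[2]*m['fx']+[m['cx'],m['cy']], 31/c[2]*.28563)
"
```

```text
[ 0.45489723 -0.10788143]
[ 0.4427464 -0.0674072]
[ 0.4137771  -0.11804096]
[ 0.49547521 -0.09578812]
drum top centre if at TCP [248.91927892 259.37783639] 57.85068268298286
```

arm_command(moves=[[[0,0.002,0.025],[0,0,0],0.05],[[0,0.002,0.055],[0,0,0],0.05],[[0,0.002,0.078],[0,0,0],0.05],[[0,0.002,0.09],[0,0,0],0.05],[[0,0.002,0.095],[0,0,0],0.05]])

```text
time: 4.7
tool_pos: [0.4525, -0.1075, 0.0245]
tool_rot: [-3.139, -0.002, 1.839]
contact_force: [-14.3, 2.4, 29.4]
opening: 0.0616
grip_force: 25.0
```

arm_command(moves=[[[0,0,0.001],[0,0,0],0.05],[[0,0,0.001],[0,0,0],0.066],[[0,0,0.001],[0,0,0],0.074],[[0,0,0.001],[0,0,0],0.078],[[0,0,0.001],[0,0,0],0.078]])

```text
time: 5.2
tool_pos: [0.4539, -0.1093, 0.0251]
tool_rot: [3.141, 0.0, 1.838]
contact_force: [-0.2, -0.1, 0.4]
opening: 0.0775
grip_force: 0.0
```

arm_command(moves=[[[0,0,-0.015],[0,0,0],0.078],[[0,0,-0.045],[0,0,0],0.09],[[0,0,-0.085],[0,0,0],0.09],[[0,0,-0.12],[0,0,0],0.09],[[0,0,-0.13],[0,0,0],0.09]])

```text
time: 5.7
tool_pos: [0.4553, -0.1099, 0.1584]
tool_rot: [3.136, 0.004, 1.838]
contact_force: [0.0, -0.3, 0.4]
opening: 0.09
grip_force: 0.0
```

```bash
python3 -c "
from h import *
go((.475,.2475,.15,.26),(.475,.2475,.05,.26))"
```

```text
t 5.7 p [ 0.4553 -0.1099  0.1584] open 0.09 F [ 0.  -0.3  0.4] grip 0.0
(0.475, 0.2475, 0.15, 0.26) -> [0.3396 0.1132 0.0076] [0.005 0.004 0.007]
(0.475, 0.2475, 0.05, 0.26) -> [ 0.  -0.   0.1] [0. 0. 0.]
```

arm_command(moves=[[[0.02,0.007,0],[0,0,0],0.09],[[0.06,0.02,0],[0,0,0],0.09],[[0.104,0.035,0],[0,0,0],0.09],[[0.148,0.05,0],[0,0,0],0.09],[[0.192,0.064,0],[0,0,0],0.09]])

```text
time: 6.2
tool_pos: [0.4642, 0.0945, 0.1541]
tool_rot: [-3.141, -0.0, 1.837]
contact_force: [0.9, 0.9, -0.3]
opening: 0.09
grip_force: 0.0
```

arm_command(moves=[[[0.044,0.015,0],[0,0,0],0.09],[[0.088,0.03,0],[0,0,0],0.09],[[0.123,0.041,0],[0,0,0],0.09],[[0.143,0.047,0],[0,0,0],0.09],[[0.147,0.049,0],[0,0,0],0.09]])

```text
time: 6.7
tool_pos: [0.4724, 0.2497, 0.1538]
tool_rot: [-3.14, -0.0, 1.841]
contact_force: [0.8, -0.6, -0.5]
opening: 0.0901
grip_force: 0.0
```

arm_command(moves=[[[0,0,0],[0,0,0],0.09],[[0,0,0],[0,0,0],0.09],[[0,0,0],[0,0,0],0.09],[[0,0,0],[0,0,0],0.09],[[0,0,0],[0,0,0],0.09]])

```text
time: 7.2
tool_pos: [0.4733, 0.2469, 0.1549]
tool_rot: [3.141, -0.0, 1.837]
contact_force: [0.7, 0.9, -0.2]
opening: 0.0902
grip_force: 0.0
```

```bash
python3 -c "
from h import *
import cv2
m=robot.camera_model('wrist');im=robot.read_camera('wrist')
np.save('m3.npy',[m],allow_pickle=True)
cv2.imwrite('pics/w3.png',im[:,:,::-1])
go((.475,.2475,.05,.26))"
```

```text
t 7.25 p [0.4733 0.2471 0.1548] open 0.0902 F [ 0.3  1.6 -0.6] grip 0.0
(0.475, 0.2475, 0.05, 0.26) -> [-0.      0.0017  0.1048] [ 0.    -0.     0.006]
```

View pics/w3.png

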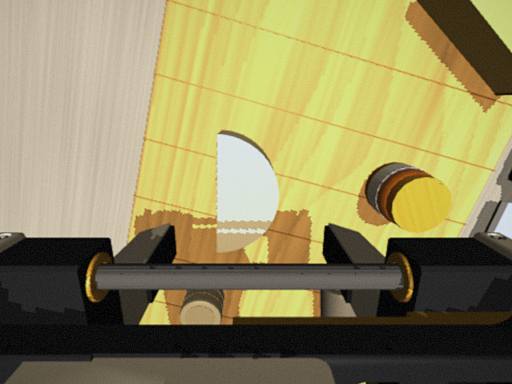

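The half-moon sits squarely between the fingers. Its cut edge runs from (218,133) to (218,252) and the apex is at (279,192).

```bash
python3 -c "
from h import *
m=np.load('m3.npy',allow_pickle=True)[0]
a,b,c=[ray('wrist',p,.072,m) for p in((218,133),(218,252),(279,192))]
e=a-b;M=(a+b)/2;L=np.linalg.norm(e);n=np.array([e[1],-e[0]])/L
C=M+n*.0275;print(L,n@(c-M),np.arctan2(n[1],n[0]),C);go((*C,.05,np.arctan2(n[1],n[0])))
"
```

```text
0.11112876220624038 0.054074080431352124 0.23473754399511618 [0.47310461 0.24759266]
t 7.25 p [0.4733 0.2471 0.1548] open 0.0902 F [ 0.3  1.6 -0.6] grip 0.0
(np.float64(0.4731046075281871), np.float64(0.247592664276613), 0.05, np.float64(0.23473754399511618)) -> [ 6.000e-04 -1.000e-04  1.048e-01] [ 0.    -0.     0.031]
```

arm_command(moves=[[[0,0,0.02],[0,0,0.01],0.09],[[0,0,0.05],[0,0,0.02],0.09],[[0,0,0.08],[0,0,0.025],0.09],[[0,0,0.098],[0,0,0.025],0.09],[[0,0,0.104],[0,0,0.025],0.09]])

```text
time: 7.75
tool_pos: [0.4721, 0.247, 0.0489]
tool_rot: [-3.138, 0.0, 1.813]
contact_force: [-0.1, -0.6, -0.1]
opening: 0.0897
grip_force: 0.0
```

arm_command(moves=[[[0,0,0],[0,0,0],0.075],[[0,0,0],[0,0,0],0.06],[[0,0,0],[0,0,0],0.045],[[0,0,0],[0,0,0],0.045],[[0,0,0],[0,0,0],0.045]])

```text
time: 8.25
tool_pos: [0.4731, 0.2476, 0.0513]
tool_rot: [3.141, -0.0, 1.813]
contact_force: [-2.1, -0.7, 6.1]
opening: 0.0546
grip_force: 12.3
```

arm_command(moves=[[[0,0,0],[0,0,0],0.045],[[0,0,-0.01],[0,0,0],0.045],[[0,0,-0.035],[0,0,0],0.045],[[0,0,-0.06],[0,0,0],0.045],[[0,0,-0.07],[0,0,0],0.045]])

```text
time: 8.75
tool_pos: [0.4743, 0.2481, 0.1232]
tool_rot: [3.138, -0.0, 1.813]
contact_force: [0.1, -0.0, -2.3]
opening: 0.0545
grip_force: 25.0
```

```bash
python3 -c "
from h import *
go((.609,-.2877,.12,.195))"
```

```text
t 8.75 p [0.4743 0.2481 0.1232] open 0.0545 F [ 0.1 -0.  -2.3] grip 25.0
(0.609, -0.2877, 0.12, 0.195) -> [-0.5524  0.0023  0.0029] [ 0.004 -0.001  0.047]
```

arm_command(moves=[[[-0.015,0,0],[0,0,0],0.045],[[-0.05,0,0],[0,0,0],0.045],[[-0.095,0,0],[0,0,0],0.045],[[-0.14,0.001,0],[0,0,0],0.045],[[-0.185,0.001,0],[0,0,0],0.045]])

```text
time: 9.25
tool_pos: [0.518, 0.0658, 0.1196]
tool_rot: [-3.14, -0.0, 1.813]
contact_force: [0.1, 0.8, -2.1]
opening: 0.0542
grip_force: 25.0
```

arm_command(moves=[[[-0.045,0,0],[0,0,0],0.045],[[-0.09,0,0],[0,0,0],0.045],[[-0.135,0,0],[0,0,0],0.045],[[-0.18,0.001,0],[0,0,0],0.045],[[-0.22,0.001,0],[0,0,0],0.045]])

```text
time: 9.75
tool_pos: [0.5714, -0.1481, 0.1192]
tool_rot: [-3.14, -0.001, 1.812]
contact_force: [0.6, -0.1, -2.3]
opening: 0.0545
grip_force: 25.0
```

arm_command(moves=[[[-0.04,0,0],[0,0,0.01],0.045],[[-0.08,0,0],[0,0,0.02],0.045],[[-0.115,0,0],[0,0,0.03],0.045],[[-0.138,0,0],[0,0,0.04],0.045],[[-0.147,0,0],[0,0,0.047],0.045]])

```text
time: 10.25
tool_pos: [0.6062, -0.2909, 0.1186]
tool_rot: [-3.14, -0.001, 1.763]
contact_force: [-0.6, 0.8, -2.7]
opening: 0.0543
grip_force: 25.0
```

arm_command(moves=[[[0,0,0],[0,0,0],0.045],[[0,0,0],[0,0,0],0.045],[[0,0,0],[0,0,0],0.045],[[0,0,0],[0,0,0],0.045],[[0,0,0],[0,0,0],0.045]])

```text
time: 10.75
tool_pos: [0.6075, -0.287, 0.121]
tool_rot: [3.141, 0.0, 1.767]
contact_force: [0.6, 1.3, -2.9]
opening: 0.0545
grip_force: 25.0
```

```bash
python3 -c "
from h import *
import cv2
m=robot.camera_model('wrist');im=robot.read_camera('wrist')
np.save('m4.npy',[m],allow_pickle=True)
cv2.imwrite('pics/w4.png',im[:,:,::-1])
go((.609,-.2877,.0245,.195))"
```

```text
t 10.8 p [ 0.6075 -0.2872  0.121 ] open 0.0545 F [ 0.3 -0.4 -1.6] grip 25.0
(0.609, -0.2877, 0.0245, 0.195) -> [-0.0008  0.0013  0.0965] [0.    0.    0.001]
```

View pics/w4.png

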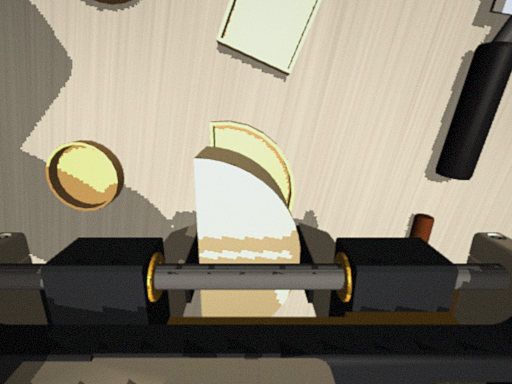

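The half-moon is held over the D box. The box's outer corner is at (211,122) and the small round box's rim is centred near (85,175).

```bash
python3 -c "
from h import *
m=np.load('m4.npy',allow_pickle=True)[0]
def pr(X):
    c=np.array(m['R'])@X+m['t'];return c[:2]/c[2]*m['fx']+[m['cx'],m['cy']]
def loc(C,y,p,z): return [C[0]+np.cos(y)*p[0]-np.sin(y)*p[1],C[1]+np.sin(y)*p[0]+np.cos(y)*p[1],z]
print('box corner pred',pr(loc((.609,-.2877),.195,(-.0395,.0659),.016)),'meas',ray('wrist',(211,122),.016,m),'want',loc((.609,-.2877),.195,(-.0395,.0659),.016))
print('box 45deg point',pr(loc((.609,-.2877),.195,(-.0275+.067*.766,.067*.643),.016)))
print('cheese corner pred',pr(loc((.6075,-.2872),.195,(-.0275,.055),.121-.0213+.042)))
print('SB',ray('wrist',(85,175),.016,m))
"
```

```text
box corner pred [206.69758369 121.69695364] meas [ 0.56131971 -0.23020823] want [np.float64(0.5574794023987681), np.float64(-0.23070273670769853), 0.016]
box 45deg point [276.28196798 147.19270777]
cheese corner pred [192.88601946 158.59176598]
SB [ 0.45154872 -0.30213054]
```

arm_command(moves=[[[-0.001,0.003,0.015],[0,0,0],0.045],[[-0.001,0.003,0.035],[0,0,0],0.045],[[-0.001,0.003,0.055],[0,0,0],0.045],[[-0.001,0.003,0.07],[0,0,0],0.045],[[-0.001,0.003,0.078],[0,0,0],0.045]])

```text
time: 11.3
tool_pos: [0.6097, -0.2877, 0.0402]
tool_rot: [-3.139, -0.002, 1.766]
contact_force: [-0.3, 0.4, -2.8]
opening: 0.0541
grip_force: 25.0
```

arm_command(moves=[[[0,0,0.005],[0,0,0],0.045],[[0,0,0.01],[0,0,0],0.045],[[0,0,0.015],[0,0,0],0.045],[[0,0,0.018],[0,0,0],0.045],[[0,0,0.018],[0,0,0],0.045]])

```text
time: 11.8
tool_pos: [0.6106, -0.2883, 0.0248]
tool_rot: [3.141, 0.0, 1.766]
contact_force: [0.0, -0.9, -2.3]
opening: 0.0549
grip_force: 25.0
```

arm_command(moves=[[[0,0,0],[0,0,0],0.058],[[0,0,0],[0,0,0],0.062],[[0,0,0],[0,0,0],0.07],[[0,0,0],[0,0,0],0.072],[[0,0,0],[0,0,0],0.072]])

```text
time: 12.3
tool_pos: [0.6106, -0.2883, 0.0249]
tool_rot: [3.141, 0.0, 1.766]
contact_force: [-0.3, -0.4, 0.1]
opening: 0.0714
grip_force: 0.0
```

arm_command(moves=[[[0,0,-0.015],[0,0,0],0.072],[[0,0,-0.045],[0,0,0],0.075],[[0,0,-0.08],[0,0,0],0.075],[[0,0,-0.11],[0,0,0],0.075],[[0,0,-0.125],[0,0,0],0.075]])

```text
time: 12.8
tool_pos: [0.6118, -0.289, 0.1547]
tool_rot: [3.137, 0.004, 1.766]
contact_force: [0.7, 0.7, -0.6]
opening: 0.0752
grip_force: 0.0
```

```bash
python3 -c "
from h import *
go((.458,.107,.15,.26),(.458,.107,.05,.26))"
```

```text
t 12.8 p [ 0.6118 -0.289   0.1547] open 0.0752 F [ 0.7  0.7 -0.6] grip 0.0
(0.458, 0.107, 0.15, 0.26) -> [ 0.4183 -0.0741  0.0026] [ 0.004  0.004 -0.065]
(0.458, 0.107, 0.05, 0.26) -> [ 0.  -0.   0.1] [0. 0. 0.]
```

arm_command(moves=[[[0.02,-0.003,0],[0,0,0],0.075],[[0.06,-0.01,0],[0,0,0],0.075],[[0.105,-0.018,0],[0,0,0],0.075],[[0.15,-0.026,0],[0,0,0],0.075],[[0.197,-0.034,0],[0,0,0],0.075]])

```text
time: 13.3
tool_pos: [0.5384, -0.1003, 0.151]
tool_rot: [3.14, 0.001, 1.765]
contact_force: [-0.3, 0.8, -0.0]
opening: 0.0745
grip_force: 0.0
```

arm_command(moves=[[[0.047,-0.008,0],[0,0,0],0.075],[[0.094,-0.017,0],[0,0,0],0.075],[[0.14,-0.026,0],[0,0,0],0.075],[[0.18,-0.032,0],[0,0,0],0.075],[[0.21,-0.037,0],[0,0,0],0.075]])

```text
time: 13.8
tool_pos: [0.4611, 0.0994, 0.1511]
tool_rot: [3.14, -0.0, 1.767]
contact_force: [0.4, -0.0, 0.8]
opening: 0.075
grip_force: 0.0
```

arm_command(moves=[[[0.01,-0.002,0],[0,0,0],0.075],[[0.01,-0.002,0],[0,0,0],0.075],[[0.01,-0.002,0],[0,0,0],0.075],[[0.01,-0.002,0],[0,0,0],0.075],[[0.01,-0.002,0],[0,0,0],0.075]])

```text
time: 14.3
tool_pos: [0.4586, 0.1056, 0.1497]
tool_rot: [3.141, 0.0, 1.764]
contact_force: [0.5, -1.1, -0.5]
opening: 0.0748
grip_force: 0.0
```

```bash
python3 -c "
from h import *
import cv2
m=robot.camera_model('wrist');im=robot.read_camera('wrist')
np.save('m5.npy',[m],allow_pickle=True)
cv2.imwrite('pics/w5.png',im[:,:,::-1])
go((.458,.107,.05,.195))"
```

```text
t 14.35 p [0.4585 0.1058 0.1496] open 0.0753 F [ 0.4 -1.1  0.3] grip 0.0
(0.458, 0.107, 0.05, 0.195) -> [ 0.0013 -0.0002  0.0996] [-0.     0.    -0.002]
```

View pics/w5.png

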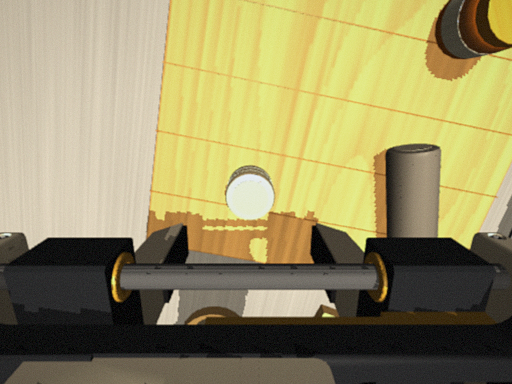

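The small drum's top is centred at (250,196). The log's far end is near (413,148), with its sides at columns 387 and 440.

```bash
python3 -c "
from h import *
m=np.load('m5.npy',allow_pickle=True)[0]
C=ray('wrist',(250,196),.07,m);print(C);go((*C,.051,.195))
for p in((387,158),(440,158),(386,238),(438,238)):print(ray('wrist',p,.055,m))
"
```

```text
[0.45889172 0.1086105 ]
t 14.35 p [0.4585 0.1058 0.1496] open 0.0753 F [ 0.4 -1.1  0.3] grip 0.0
(np.float64(0.4588917235462362), np.float64(0.10861049623485168), 0.051, 0.195) -> [0.0027 0.001  0.0986] [-0.     0.    -0.002]
[0.57359005 0.16269845]
[0.6202568  0.17185957]
[0.59882455 0.08706955]
[0.64874053 0.09687272]
```

arm_command(moves=[[[0.002,0.001,0.02],[0,0,0],0.075],[[0.002,0.001,0.05],[0,0,0],0.075],[[0.002,0.001,0.08],[0,0,0],0.075],[[0.002,0.001,0.094],[0,0,0],0.075],[[0.002,0.001,0.099],[0,0,0],0.075]])

```text
time: 14.85
tool_pos: [0.4579, 0.1083, 0.0491]
tool_rot: [-3.138, -0.0, 1.765]
contact_force: [0.1, 1.1, -0.3]
opening: 0.0752
grip_force: 0.0
```

arm_command(moves=[[[0,0,0],[0,0,0],0.06],[[0,0,0],[0,0,0],0.05],[[0,0,0],[0,0,0],0.035],[[0,0,0],[0,0,0],0.035],[[0,0,0],[0,0,0],0.035]])

```text
time: 15.35
tool_pos: [0.4591, 0.1089, 0.0514]
tool_rot: [3.14, 0.0, 1.766]
contact_force: [-0.2, -0.1, 2.8]
opening: 0.0436
grip_force: 25.0
```

arm_command(moves=[[[0,0,0],[0,0,0],0.035],[[0,0,-0.01],[0,0,0],0.035],[[0,0,-0.035],[0,0,0],0.035],[[0,0,-0.06],[0,0,0],0.035],[[0,0,-0.07],[0,0,0],0.035]])

```text
time: 15.85
tool_pos: [0.4597, 0.109, 0.1231]
tool_rot: [3.138, 0.0, 1.766]
contact_force: [0.1, 0.1, -1.8]
opening: 0.043
grip_force: 25.0
```

```bash
python3 -c "
from h import *
go((.4495,-.3025,.12,.195))"
```

```text
t 15.85 p [0.4597 0.109  0.1231] open 0.043 F [ 0.1  0.1 -1.8] grip 25.0
(0.4495, -0.3025, 0.12, 0.195) -> [-0.4017 -0.0898  0.0029] [0.004 0.    0.   ]
```

arm_command(moves=[[[-0.015,-0.003,0],[0,0,0],0.035],[[-0.05,-0.011,0],[0,0,0],0.035],[[-0.09,-0.02,0],[0,0,0],0.035],[[-0.135,-0.03,0],[0,0,0],0.035],[[-0.18,-0.04,0],[0,0,0],0.035]])

```text
time: 16.35
tool_pos: [0.4538, -0.0769, 0.1206]
tool_rot: [-3.141, -0.0, 1.767]
contact_force: [0.9, 0.5, -0.7]
opening: 0.0431
grip_force: 25.0
```

arm_command(moves=[[[-0.045,-0.01,0],[0,0,0],0.035],[[-0.09,-0.02,0],[0,0,0],0.035],[[-0.135,-0.03,0],[0,0,0],0.035],[[-0.175,-0.039,0],[0,0,0],0.035],[[-0.205,-0.046,0],[0,0,0],0.035]])

```text
time: 16.85
tool_pos: [0.4483, -0.288, 0.1203]
tool_rot: [-3.141, -0.0, 1.764]
contact_force: [0.2, 0.9, -1.1]
opening: 0.0433
grip_force: 25.0
```

arm_command(moves=[[[-0.012,-0.003,0],[0,0,0],0.035],[[-0.016,-0.004,0],[0,0,0],0.035],[[-0.016,-0.004,0],[0,0,0],0.035],[[-0.016,-0.004,0],[0,0,0],0.035],[[-0.016,-0.004,0],[0,0,0],0.035]])

```text
time: 17.35
tool_pos: [0.4483, -0.3006, 0.1208]
tool_rot: [-3.142, -0.001, 1.767]
contact_force: [-0.8, 0.3, -0.6]
opening: 0.0433
grip_force: 25.0
```

```bash
python3 -c "
from h import *
import cv2
m=robot.camera_model('wrist');im=robot.read_camera('wrist')
np.save('m6.npy',[m],allow_pickle=True)
cv2.imwrite('pics/w6.png',im[:,:,::-1])
go((.4495,-.3025,.12,.195))"
```

```text
t 17.4 p [ 0.4484 -0.3008  0.1208] open 0.0433 F [-0.1 -0.4 -0. ] grip 25.0
(0.4495, -0.3025, 0.12, 0.195) -> [-0.0019  0.0008  0.0008] [ 0.    -0.     0.002]
```

View pics/w6.png

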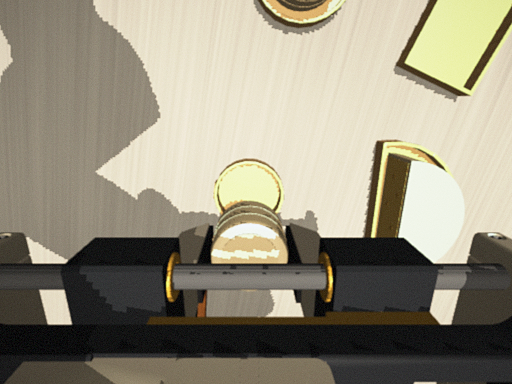

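The half-moon sits inside its box, and the large drum is in its box at the top of the picture. The small box's rim is centred near (249,194).

```bash
python3 -c "
from h import *
m=np.load('m6.npy',allow_pickle=True)[0]
C=(ray('wrist',(249,194),.016,m)+[.4495,-.3025])/2;print(C);go((*C,.025,.195))
"
```

```text
[ 0.44920261 -0.30312419]
t 17.4 p [ 0.4484 -0.3008  0.1208] open 0.0433 F [-0.1 -0.4 -0. ] grip 25.0
(np.float64(0.44920260827113934), np.float64(-0.30312418517659484), 0.025, 0.195) -> [-0.0024  0.0004  0.0958] [ 0.    -0.     0.002]
```

arm_command(moves=[[[-0.002,0,0.015],[0,0,0],0.035],[[-0.002,0,0.035],[0,0,0],0.035],[[-0.002,0,0.055],[0,0,0],0.035],[[-0.002,0,0.07],[0,0,0],0.035],[[-0.002,0,0.078],[0,0,0],0.035]])

```text
time: 17.9
tool_pos: [0.4482, -0.3029, 0.0416]
tool_rot: [-3.141, -0.002, 1.767]
contact_force: [-0.6, -0.9, -1.1]
opening: 0.0436
grip_force: 25.0
```

arm_command(moves=[[[0,0,0.005],[0,0,0],0.035],[[0,0,0.01],[0,0,0],0.035],[[0,0,0.015],[0,0,0],0.035],[[0,0,0.018],[0,0,0],0.035],[[0,0,0.018],[0,0,0],0.035]])

```text
time: 18.4
tool_pos: [0.4486, -0.304, 0.0247]
tool_rot: [3.141, 0.0, 1.766]
contact_force: [0.5, -0.7, -0.1]
opening: 0.0434
grip_force: 25.0
```

arm_command(moves=[[[0,0,0],[0,0,0],0.046],[[0,0,0],[0,0,0],0.05],[[0,0,0],[0,0,0],0.058],[[0,0,0],[0,0,0],0.062],[[0,0,0],[0,0,0],0.062]])

```text
time: 18.9
tool_pos: [0.4485, -0.304, 0.0248]
tool_rot: [3.141, -0.0, 1.766]
contact_force: [0.1, -0.1, -1.3]
opening: 0.0615
grip_force: 0.0
```

arm_command(moves=[[[0,0,-0.015],[0,0,0],0.062],[[0,0,-0.045],[0,0,0],0.07],[[0,0,-0.08],[0,0,0],0.075],[[0,0,-0.11],[0,0,0],0.075],[[0,0,-0.125],[0,0,0],0.075]])

```text
time: 19.4
tool_pos: [0.4493, -0.3047, 0.1526]
tool_rot: [3.139, 0.003, 1.766]
contact_force: [-0.2, -0.3, 0.8]
opening: 0.0747
grip_force: 0.0
```

```bash
python3 -c "
from h import *
go((.612,.125,.15,.195),(.612,.125,.15,.36))"
```

```text
t 19.4 p [ 0.4493 -0.3047  0.1526] open 0.0747 F [-0.2 -0.3  0.8] grip 0.0
(0.612, 0.125, 0.15, 0.195) -> [0.39   0.2429 0.0019] [0.003 0.003 0.   ]
(0.612, 0.125, 0.15, 0.36) -> [0. 0. 0.] [ 0.     0.    -0.165]
```

arm_command(moves=[[[0.015,0.009,0],[0,0,0],0.075],[[0.05,0.031,0],[0,0,0],0.075],[[0.088,0.055,0],[0,0,0],0.075],[[0.126,0.078,0],[0,0,0],0.075],[[0.165,0.103,0],[0,0,0],0.075]])

```text
time: 19.9
tool_pos: [0.5178, -0.1207, 0.1499]
tool_rot: [3.141, 0.0, 1.765]
contact_force: [1.6, 0.5, -0.3]
opening: 0.0751
grip_force: 0.0
```

arm_command(moves=[[[0.04,0.025,0],[0,0,-0.03],0.075],[[0.08,0.05,0],[0,0,-0.07],0.075],[[0.12,0.075,0],[0,0,-0.11],0.075],[[0.16,0.1,0],[0,0,-0.14],0.075],[[0.195,0.121,0],[0,0,-0.165],0.075]])

```text
time: 20.4
tool_pos: [0.5989, 0.0951, 0.1498]
tool_rot: [3.141, -0.0, 1.933]
contact_force: [0.8, -0.5, 0.0]
opening: 0.0747
grip_force: 0.0
```

```bash
python3 -c "
from h import *
go((.612,.125,.15,.36))"
```

```text
t 20.4 p [0.5989 0.0951 0.1498] open 0.0747 F [ 0.8 -0.5  0. ] grip 0.0
(0.612, 0.125, 0.15, 0.36) -> [ 0.0234  0.0228 -0.0002] [ 0.    -0.     0.002]
```

arm_command(moves=[[[0.012,0.012,0],[0,0,0],0.075],[[0.023,0.023,0],[0,0,0],0.075],[[0.023,0.023,0],[0,0,0],0.075],[[0.023,0.023,0],[0,0,0],0.075],[[0.023,0.023,0],[0,0,0],0.075]])

```text
time: 20.9
tool_pos: [0.6117, 0.1207, 0.1497]
tool_rot: [-3.141, 0.0, 1.929]
contact_force: [-0.3, 0.5, 0.8]
opening: 0.075
grip_force: 0.0
```

```bash
python3 -c "
from h import *
import cv2
m=robot.camera_model('wrist');im=robot.read_camera('wrist')
np.save('m7.npy',[m],allow_pickle=True)
cv2.imwrite('pics/w7.png',im[:,:,::-1])
go((.612,.125,.046,.36))"
```

```text
t 20.95 p [0.6117 0.1207 0.1498] open 0.0746 F [-0.1  0.   0.6] grip 0.0
(0.612, 0.125, 0.046, 0.36) -> [0.0039 0.0018 0.1038] [-0.     0.    -0.002]
```

View pics/w7.png

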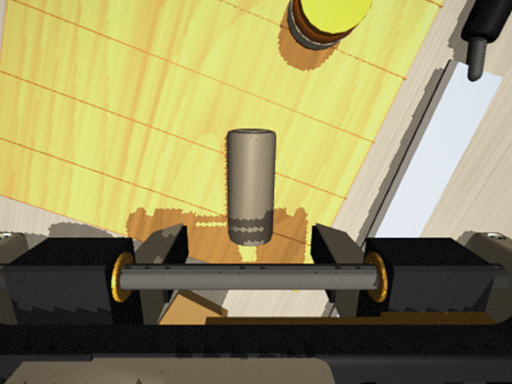

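The log is aligned between the fingers. Its far cap is at about (252,133) and its near end at (250,245), with sides at columns 228 and 275.

```bash
python3 -c "
from h import *
m=np.load('m7.npy',allow_pickle=True)[0]
a=ray('wrist',(252,134),.074,m);b=ray('wrist',(250,245),.074,m);e=a-b
print(a,b,np.linalg.norm(e),np.arctan2(e[1],e[0])-np.pi/2)
C=(a+b)/2;print(C);go((*C,.046,.36))
"
```

```text
[0.59411088 0.17496192] [0.6277548  0.08091593] 0.09988273341036877 0.3435526033120333
[0.61093284 0.12793892]
t 20.95 p [0.6117 0.1207 0.1498] open 0.0746 F [-0.1  0.   0.6] grip 0.0
(np.float64(0.6109328367695088), np.float64(0.1279389244649001), 0.046, 0.36) -> [0.007  0.0018 0.1038] [-0.     0.    -0.002]
```

arm_command(moves=[[[0.006,0.001,0.02],[0,0,0],0.075],[[0.006,0.001,0.05],[0,0,0],0.075],[[0.006,0.001,0.08],[0,0,0],0.075],[[0.006,0.001,0.1],[0,0,0],0.075],[[0.006,0.001,0.1045],[0,0,0],0.075]])

```text
time: 21.45
tool_pos: [0.609, 0.127, 0.0428]
tool_rot: [-3.137, -0.001, 1.929]
contact_force: [0.6, 0.5, -0.2]
opening: 0.075
grip_force: 0.0
```

arm_command(moves=[[[0,0,0],[0,0,0],0.06],[[0,0,0],[0,0,0],0.05],[[0,0,0],[0,0,0],0.035],[[0,0,0],[0,0,0],0.035],[[0,0,0],[0,0,0],0.035]], squeeze=30)

```text
time: 21.95
tool_pos: [0.6111, 0.1282, 0.0462]
tool_rot: [3.14, 0.0, 1.931]
contact_force: [0.6, -1.2, 4.1]
opening: 0.0438
grip_force: 30.0
```

arm_command(moves=[[[0,0,0],[0,0,0],0.035],[[0,0,-0.01],[0,0,0],0.035],[[0,0,-0.03],[0,0,0],0.035],[[0,0,-0.055],[0,0,0],0.035],[[0,0,-0.07],[0,0,0],0.035]])

```text
time: 22.45
tool_pos: [0.6113, 0.1284, 0.1173]
tool_rot: [3.14, 0.0, 1.931]
contact_force: [-0.1, -0.0, -1.0]
opening: 0.0438
grip_force: 30.0
```

```bash
python3 -c "
from h import *
go((.597,-.1086,.115,.36),(.597,-.1086,.115,-.193))"
```

```text
t 22.45 p [0.6113 0.1284 0.1173] open 0.0438 F [-0.1 -0.  -1. ] grip 30.0
(0.597, -0.1086, 0.115, 0.36) -> [-0.2167 -0.0969  0.0022] [0.002 0.    0.   ]
(0.597, -0.1086, 0.115, -0.193) -> [0. 0. 0.] [-0.    -0.     0.553]
```

arm_command(moves=[[[-0.015,-0.007,0],[0,0,0.03],0.035],[[-0.05,-0.022,0],[0,0,0.1],0.035],[[-0.09,-0.04,0],[0,0,0.19],0.035],[[-0.13,-0.058,0],[0,0,0.28],0.035],[[-0.165,-0.074,0],[0,0,0.36],0.035]])

```text
time: 22.95
tool_pos: [0.5983, -0.0551, 0.1142]
tool_rot: [-3.14, 0.0, 1.565]
contact_force: [0.1, 0.1, -2.2]
opening: 0.0435
grip_force: 30.0
```

```bash
python3 -c "
from h import *
go((.597,-.1086,.115,-.193))"
```

```text
t 22.95 p [ 0.5983 -0.0551  0.1142] open 0.0435 F [ 0.1  0.1 -2.2] grip 30.0
(0.597, -0.1086, 0.115, -0.193) -> [-0.0535 -0.001  -0.0008] [-0.002  0.     0.188]
```

arm_command(moves=[[[-0.025,0,0],[0,0,0.08],0.035],[[-0.045,-0.001,0],[0,0,0.15],0.035],[[-0.053,-0.001,0],[0,0,0.188],0.035],[[-0.053,-0.001,0],[0,0,0.188],0.035],[[-0.053,-0.001,0],[0,0,0.188],0.035]])

```text
time: 23.45
tool_pos: [0.5982, -0.1047, 0.1148]
tool_rot: [-3.141, -0.001, 1.384]
contact_force: [0.4, -0.2, -1.3]
opening: 0.0438
grip_force: 30.0
```

arm_command(moves=[[[0,0,0],[0,0,0],0.035],[[0,0,0],[0,0,0],0.035],[[0,0,0],[0,0,0],0.035],[[0,0,0],[0,0,0],0.035],[[0,0,0],[0,0,0],0.035]])

```text
time: 23.95
tool_pos: [0.5987, -0.105, 0.1152]
tool_rot: [3.141, -0.0, 1.383]
contact_force: [0.2, -0.0, -1.5]
opening: 0.0436
grip_force: 30.0
```

```bash
python3 -c "
from h import *
import cv2
m=robot.camera_model('wrist');im=robot.read_camera('wrist')
np.save('m8.npy',[m],allow_pickle=True)
cv2.imwrite('pics/w8.png',im[:,:,::-1])
go((.597,-.1086,.02,-.193))"
```

```text
t 24.0 p [ 0.5986 -0.1051  0.1152] open 0.0437 F [-0.8  0.2 -1. ] grip 30.0
(0.597, -0.1086, 0.02, -0.193) -> [-0.0037 -0.001   0.0952] [ 0.    -0.     0.005]
```

View pics/w8.png

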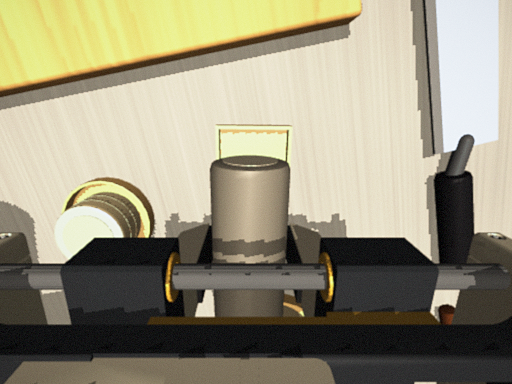

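The log is held in line with the long box, whose far outer edge runs from (217,125) to (293,126). The large drum is seated in its box.

```bash
python3 -c "
from h import *
m=np.load('m8.npy',allow_pickle=True)[0]
a=ray('wrist',(217,125),.016,m);b=ray('wrist',(293,126),.016,m);e=b-a
y=np.arctan2(e[1],e[0]);print(np.linalg.norm(e),y)
C=(a+b)/2-.064*np.array([-np.sin(y),np.cos(y)]);print(C)
C=(C+[.597,-.1086])/2;go((*C,.02,-.19))
def pr(X):
    c=np.array(m['R'])@X+m['t'];return c[:2]/c[2]*m['fx']+[m['cx'],m['cy']]
u=np.array([-np.sin(-.19),np.cos(-.19)]);print('log far top end pred',pr([*(np.array([.5986,-.105])+.052*u),.115-.0162+.044]))
"
```

```text
0.06719490596549169 -0.19984871456049452
[ 0.60215721 -0.10778755]
t 24.0 p [ 0.5986 -0.1051  0.1152] open 0.0437 F [-0.8  0.2 -1. ] grip 30.0
(np.float64(0.5995786038069888), np.float64(-0.1081937756384288), 0.02, -0.19) -> [-0.0029  0.0015  0.0952] [ 0.    -0.     0.002]
log far top end pred [250.38594477 166.9828035 ]
```

arm_command(moves=[[[-0.003,0.0015,0.015],[0,0,0.005],0.035],[[-0.003,0.0015,0.035],[0,0,0.005],0.035],[[-0.003,0.0015,0.055],[0,0,0.005],0.035],[[-0.003,0.0015,0.07],[0,0,0.005],0.035],[[-0.003,0.0015,0.078],[0,0,0.005],0.035]])

```text
time: 24.5
tool_pos: [0.5988, -0.1083, 0.0358]
tool_rot: [-3.14, -0.0, 1.378]
contact_force: [-0.2, -0.1, -1.6]
opening: 0.0436
grip_force: 30.0
```

arm_command(moves=[[[0,0,0.005],[0,0,0],0.035],[[0,0,0.01],[0,0,0],0.035],[[0,0,0.014],[0,0,0],0.035],[[0,0,0.017],[0,0,0],0.035],[[0,0,0.017],[0,0,0],0.035]])

```text
time: 25.0
tool_pos: [0.5995, -0.1085, 0.0201]
tool_rot: [-3.141, -0.0, 1.378]
contact_force: [0.6, 0.1, -1.8]
opening: 0.0436
grip_force: 30.0
```

arm_command(moves=[[[0,0,0.0005],[0,0,0],0.035],[[0,0,0.0005],[0,0,0],0.047],[[0,0,0.0005],[0,0,0],0.05],[[0,0,0.0005],[0,0,0],0.056],[[0,0,0.0005],[0,0,0],0.06]])

```text
time: 25.5
tool_pos: [0.5997, -0.1085, 0.0199]
tool_rot: [3.141, -0.0, 1.378]
contact_force: [0.3, 0.6, -0.1]
opening: 0.0583
grip_force: 0.0
```

arm_command(moves=[[[0,0,-0.01],[0,0,0],0.06],[[0,0,-0.035],[0,0,0],0.065],[[0,0,-0.07],[0,0,0],0.07],[[0,0,-0.11],[0,0,0],0.07],[[0,0,-0.13],[0,0,0],0.07]])

```text
time: 26.0
tool_pos: [0.6009, -0.1089, 0.1543]
tool_rot: [3.136, 0.001, 1.378]
contact_force: [-0.7, 0.2, -0.1]
opening: 0.0699
grip_force: 0.0
```

arm_command(moves=[[[0.03,0,0],[0,0,0],0.07],[[0.075,0,0],[0,0,0],0.07],[[0.12,0,-0.02],[0,0,0],0.07],[[0.16,0,-0.03],[0,0,0],0.07],[[0.18,0,-0.03],[0,0,0],0.07]])

```text
time: 26.5
tool_pos: [0.6351, 0.0717, 0.1827]
tool_rot: [3.137, -0.002, 1.38]
contact_force: [0.7, -0.7, 0.6]
opening: 0.0701
grip_force: 0.0
```

```bash
python3 -c "
from h import *
import cv2
im=cv2.convertScaleAbs(robot.read_camera('top')[:,:,::-1],alpha=1.5);sd=robot.read_camera('side')[:,:,::-1]
a=cv2.resize(im[100:220,285:435],(600,480),interpolation=cv2.INTER_CUBIC)
cv2.imwrite('pics/f1.png',a);cv2.imwrite('pics/f2.png',cv2.resize(sd[130:350,170:440],(800,600),interpolation=cv2.INTER_CUBIC))
go()"
```

```text
t 26.6 p [0.6343 0.0713 0.1809] open 0.0701 F [ 0.4 -0.1 -0.7] grip 0.0
```

View pics/f1.png

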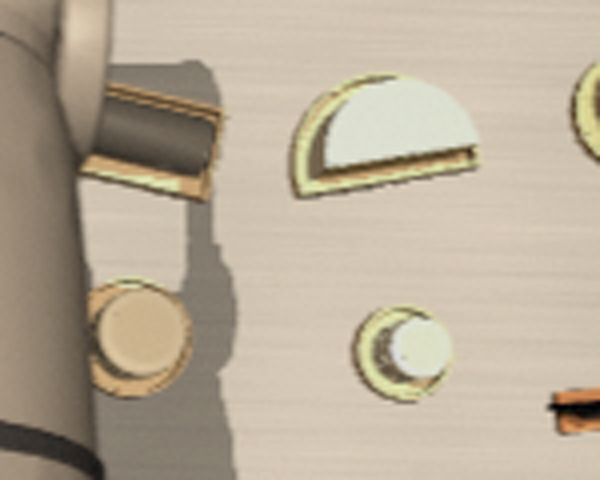

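View pics/f2.png

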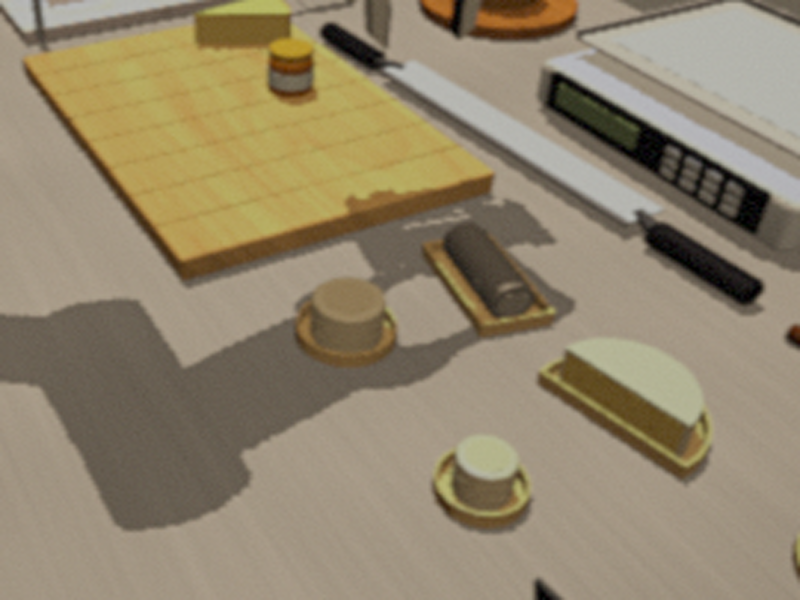

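All four cheeses look seated flat and inside their rims, and the jar and wedge haven't moved. I'll do a quick numeric check before handing in.

```bash
python3 -c "
from h import *
P=lambda u,v,z:ray('top',((u+.5)/4-.5+285,(v+.5)/4-.5+100),z)
print('SD',P(421,347,.043),'LD',P(144,333,.047))
a,b,c=P(326,168,.045),P(478,147,.045),P(397,76,.045);print('HM',a,b,c,np.linalg.norm(a-b))
print('HM c',(a+b)/2+.0275*np.array([.981,.194]))"
```

```text
SD [ 0.44925143 -0.30634572] LD [ 0.45322372 -0.11313982]
HM [ 0.57283318 -0.24037362] [ 0.59103389 -0.34765035] [ 0.64021467 -0.29106858] 0.10880975762354247
HM c [ 0.60891104 -0.28867699]
```

All within a few millimetres of the box centres, so I'm handing in.

```bash
python3 -c "
from cell import robot
print(robot.hand_in())"
```

```text
the job is handed in; nothing more can be done
None
```

I packed all four cheeses into their own boxes, flat and released, with the honey jar and wedge left in place, and handed the job in at about 27 s; the hand-in returned no verdict.

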